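Snap up the sprung backrest and set the module on its cradle

TASK

On the aluminium test cradle, push the folded sprung backrest back over its centre until it snaps against its raised stop, and then lean on it with about 12 N for half a second to prove it solid; never push on it harder than 25 N. Then gently set the upright grey module with the three knobs on the cradle's sloping ledge, its foot back against the heel stops and its back leaning flat against the backrest, knobs to the front, and let go. Leave everything else on the bench where it is.

Things in the scene. Friction and masses are not known exactly. Their poses are not given: they have to be found in the camera images.
- cradle: Aluminium test cradle screwed to the bench: base plate 190 (x) x 130 (y) x 10 mm, spanning x -80 to +110. Origin on the bench, z up; +x is its back, -x its front (towards the robot, turned by up to 0.3 rad). Its ledge, two halves 30 wide and 28 apart (88 overall in y), slopes 0.35 rad down towards the back, from a front lip 8 high to two heel stops 18 high; 49 free between them along the slope.
- cradle_seat (a point): Point on the ledge surface (mid y), 44 mm above the bench, where the centre of the module's underside lies when its foot is against the heel stops. Axes as the cradle's. The seated module's upright axis leans 0.35 rad from vertical towards the cradle's +x.
- stand_hinge (a point): Centre of the backrest's hinge pin, which runs along the cradle's y, 24 mm above the bench. A stop bracket 83 high and 30 wide stands about 40 behind it; a spring strut (under 50 high) lies beside it at y about +54 in the cradle axes.
- stand (a joint): Angle (rad) of the sprung backrest: 0 folded to the front over the ledge (leaning 0.70), 0.70 upright, 1.05 at its raised stop (leaning back 0.35). It springs back to 0 before its centre at about 0.6 and snaps to 1.05 past it. Pushed at its top edge along its arc it takes 5 to 9 N at first, none at centre; pushed straight on, the rising edge drags on the fingers and can pass 25 N. The stop is hard.
- stand_top (a point): Middle of the front upper edge of the backrest, which moves with it: a steel plate faced with black rubber, 50 wide (y), 45 high, 6 thick on a stem 18 wide; its top is 130 mm from the hinge and 123 above the bench when folded, 147 when raised.
- module: Loose boxy synthesizer module in a grey case with aluminium front, 32 (x) x 60 (y) x 115 high, 0.25 to 0.5 kg, standing upright. Origin at the centre of its underside, z up, -x is the front with three black knobs (10 proud of the front), +x the plain back. Can be held across its 60 mm width.
- module_front (a point): Centre of the module's front face, 57.5 above its underside.
- parts_bin: Small open black bin 90 x 70 x 40, bystander (sizes in mm). Origin under its centre.
- knob_jar: Small clear jar, 48 across, 60 high, bystander (sizes in mm). Origin under its centre.
- screwdriver: Screwdriver lying flat, bystander (sizes in mm). Origin under its centre.
- wire_spool: Grey spool, 60 across, 40 high, bystander (sizes in mm). Origin under its centre.
- flat_module: Another module lying flat, 50 x 128 x 29 high, knobs up, bystander (sizes in mm). Origin under its centre.
- adapter: Black power adapter 50 x 75 x 32, bystander (sizes in mm). Origin under its centre.
- mug: White mug 76 across, 85 high, bystander (sizes in mm). Origin under its centre.

How it is judged (in metres and radians):
On the way, in this order (a step that is already met when the one before it is completed fails the run):
1. the backrest has been pushed past its over-centre point (value of joint stand above 0.7 rad).
2. the raised backrest is pressed against its stop with the fingers, at more than 7 N for 0.3 s (value of joint stand above 1 rad and contact force between the fingers and stand above 7 N), for 0.3 s.
At the end, for the whole second after the job is handed in: Backrest at its raised stop (joint over 1.00); module released and still on the ledge: centre of its underside within 9 mm (x), 14 mm (y), 6 mm (z) of cradle_seat in cradle axes, leaning back 0.27 to 0.43 rad, knobs to the front, y axis within 0.12 rad of the cradle's (value of joint stand above 1 rad and x of module in the frame of cradle_seat between -0.009 and 0.009 m and y of module in the frame of cradle_seat between -0.014 and 0.014 m and z of module in the frame of cradle_seat between -0.006 and 0.006 m and angle between module's own z axis and vertical between 0.27 and 0.43 rad and angle between the y axis of module and the y axis of cradle, either way round below 0.12 rad and x of module_front in the frame of cradle_seat below 0.018 m and linear speed of module below 0.02 m/s); the robot touches nothing.
It fails at once if the backrest is pushed with more than 25 N (contact force between any of the fingers, the arm and stand above 25 N).
It fails at once if the module is slammed or forced on the cradle or backrest (over 60 N) (contact force between module and cradle above 60 N or contact force between module and stand above 60 N).
It fails at once if another thing on the bench is moved by more than 30 mm (distance of any of parts_bin, knob_jar, screwdriver, wire_spool, flat_module, adapter, mug from where it was at the start of the episode above 0.03 m).
It also fails if it takes over 72 s, if anything falls off the work surface, if the arm or the gripper's body presses on something with over 40 N, if the wrist force passes 120 N, or if a joint passes its speed limit or range.

ROBOT

A 6-joint arm with a two-finger parallel gripper is mounted at the origin on the work surface. World frame = base frame: x ahead of the robot, y to its left, z up, the work surface at z = 0. Lengths are in mm, angles in degrees, forces in N, time in s.
With the tool pointing down it reaches from about 250 to 775 mm from the base axis. Payload 4 kg.
Tool frame: the origin (TCP) lies midway between the tips of the shut fingers; the grasp point (between the pads) lies 19 mm behind it (r.grip_depth is the distance from the TCP to the grasp point, in mm); z points along the fingers, y is the direction in which the jaws open and shut (so a half turn about z gives the same grasp; the last joint's range is limited). The gripper opens to 94 mm and grips with 3 to 60 N. Pads are 16 mm wide; open, the fingers measure 119 mm over their backs; the gripper's body (75 mm by 177 mm) begins 78 mm behind the grasp point.
Start: joints at [-82.111, 4.996, 78.535, -0, 96.463, -5.907], TCP at [131.16, -534.151, 205.506] pointing down, gripper open.
Joint ranges: [-177.83, 177.83], [-43.37, 116.18], [15.69, 146.23], [-61.86, 241.86], [9.47, 152.12], [-147.06, 147.06]. Speed limits (degrees/s): [159.86, 159.86, 180, 180, 180, 180].

INTERFACE

Orientations are given as [roll, pitch, yaw] about the fixed x, y, z axes, in that order (R = Rz(yaw) Ry(pitch) Rx(roll)).
In Python, from station import r gives the robot as it stands.
- The arm moves only by the tool play_rows, never from a script. Its argument "deltas" is a list of rows, each a list of 3 entries, a list of its own where there are three numbers: the shift along the world's x, y, z in m, then the turn about the world's z in rad, then the gripper command: -1 is shut, 1 is fully open, values between are in proportion. In form: [[[tx, ty, tz], roll, fingers], ...]. A call has 1 to 20 rows; each row is the pose to reach, as a shift and turn from the pose commanded when the call began; what a row does not reach only later rows make up. A row lasts 1/12 s, in which the tool goes at most 41.7 mm and 7.16 degrees, less where a joint would pass 70% of its speed; a pose out of reach is approached as far as the arm can. A call with a gripper value outside its range is refused whole. The fingers move at their own pace and stop on an object; "force" is the grip in N (left out, the last holds). Time passes only in rows, so rows that repeat a pose let the fingers close. It gives the time, the measured TCP pose, the force and the opening at its end, in the units of the state.
- r.get_obs(): the state, without advancing time (a new reading comes with each control period).
- r.grab_frame(name): name is "side" or "top" or "wrist"; returns the picture (480x640x3 uint8, blue, green, red); there is no depth.
- r.camera_info(name): a dict with "mtx" (3x3 intrinsics, pixels), "origin" and "attitude" of the camera in the world. Camera axes: x right, y down, z forward; pixel columns grow to the right and rows downward; lengths in mm; the calibration is good to about 2 mm. A picture is of the moment at which its call begins: read the wrist's pose just before it. camera_info takes no time and is no camera call; for the wrist camera it gives the pose at the moment of the call.
- r.finish_job(): hands the job in, once; it reports no verdict.
The state is a dict: "time_s": time; "joints": joint angles; "qd": joint speeds; "tau": joint torques, N m; "eef_pos": TCP position; "ee_rot": TCP orientation; "contact_force": force on the tool from outside, world axes, zero at the start; "ft_torque": the same for the moment, N m; "gripper_width": opening from 0.0 (shut) to 1.0 (fully open).
Only numpy, scipy, OpenCV 4.12 (cv2) and the standard library are available. Lean on these libraries where they do the work, as an engineer would, in place of code of your own. Each camera call takes 0.05 s, during which the arm holds its last target. There are 200 camera calls.

## Working session

There is one attempt and no reset: what is moved stays moved. The work goes in short steps, Python scripts to look and compute and a tool call to move; the robot and the scene stay as the last step left them, time stands still between calls to the robot, and variables do not carry over. Pictures are saved under pics/ and viewed, about 8 in all and at most 12, crops included, and the job is handed in when it is done.

Besides the shell and the picture viewer there is one more tool, called as name(argument=value, ...) on one line, values as JSON. play_rows: Moves the arm, as the interface text tells. Its arguments: {"type":"object","properties":{"deltas":{"type":"array","items":{"type":"array"}},"force":{"type":"number"}},"required":["deltas"]}

```bash
mkdir -p pics; ls
python3 - <<'E'
from station import r
import cv2
for n in("top","side"):
    f=r.grab_frame(n); cv2.imwrite(f"pics/{n}0.png",f); print(n,r.camera_info(n))
print(r.get_obs())
E
```

```text
pics
top {'mtx': array([[473.15960773,   0.        , 318.51563282],
       [  0.        , 473.15960773, 236.56225251],
       [  0.        ,   0.        ,   1.        ]]), 'origin': array([ 460.08974473,  -15.85323535, 1224.16008876]), 'attitude': array([-173.55415831,    1.50463183,  -90.76976746])}
side {'mtx': array([[571.26972822,   0.        , 325.62638949],
       [  0.        , 571.26972822, 231.44772946],
       [  0.        ,   0.        ,   1.        ]]), 'origin': array([ 15.92661151, 890.44548647, 920.87936229]), 'attitude': array([-127.2670379 ,    0.15492626, -148.10428109])}
{'time_s': 0.1, 'joints': array([-8.21122714e+01,  5.03454491e+00,  7.86141366e+01,  6.44371272e-04,
        9.64644514e+01, -5.90700532e+00]), 'qd': array([-0.02729083, -0.13975267, -0.1773205 , -0.05363903, -0.03960068,
        0.03044785]), 'tau': array([ 2.15696295e-03, -3.41251624e+01, -3.03302336e+01,  7.20179407e-02,
        3.03737854e-02, -1.00689392e-04]), 'eef_pos': array([ 131.07721143, -533.64333852,  204.44163965]), 'ee_rot': array([-1.79887534e+02, -1.22799830e-02,  1.37947938e+01]), 'contact_force': array([ 0.40777316,  0.70005802, -0.02031183]), 'ft_torque': array([-0.01814209,  0.05017212,  0.00197531]), 'gripper_width': 0.9997654415236287}
```

View pics/top0.png

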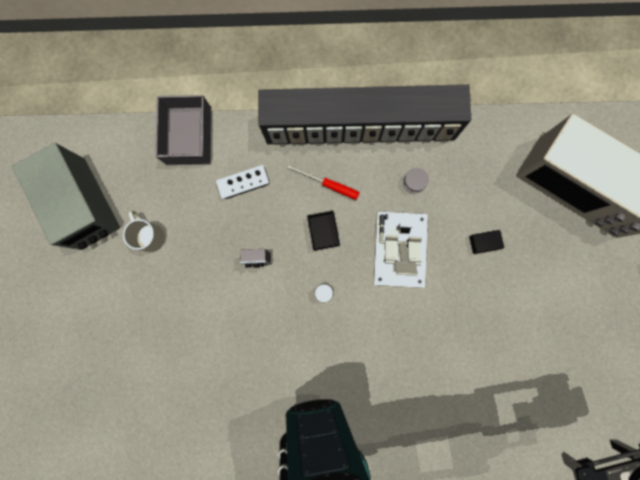

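View pics/side0.png

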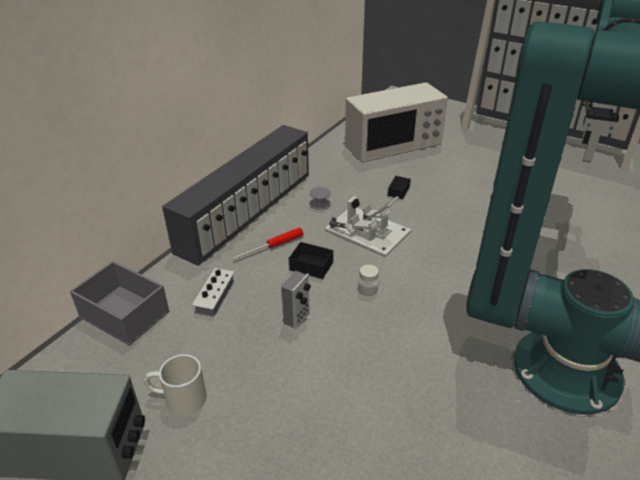

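```bash
cat > h.py <<'E'
import numpy as np,cv2
from scipy.spatial.transform import Rotation as R
from station import r
def cam(n):
    c=r.camera_info(n); return c["mtx"],np.array(c["origin"]),R.from_euler('xyz',c["attitude"],degrees=True).as_matrix()
def ray(n,uv,z,c=None):
    K,o,A=c or cam(n); d=A@np.linalg.solve(K,[*uv,1.]); return o+d*(z-o[2])/d[2]
def proj(n,p,c=None):
    K,o,A=c or cam(n); q=K@(A.T@(np.array(p,float)-o)); return q[:2]/q[2]
E
python3 - <<'E'
import cv2,numpy as np
t=cv2.imread('pics/top0.png');s=cv2.imread('pics/side0.png')
f=lambda i,x,y,w,h,k:cv2.resize(i[y:y+h,x:x+w],None,fx=k,fy=k,interpolation=cv2.INTER_CUBIC)
a=f(t,365,205,80,90,5); b=f(t,230,240,50,40,8); c=f(s,320,190,100,70,4); d=f(s,270,260,50,75,4)
im=np.zeros((600,800,3),np.uint8)
im[:300,:400]=f(t,230,240,50,37,8)[:296].shape and cv2.resize(f(t,230,240,50,37,8),(400,300))
im[:450,400:800]=a; im[300:580,:400]=c; 
im[450:600,400:500]=f(s,270,260,50,75,2)
cv2.imwrite('pics/c0.png',im)
E
```

```text
(no output)
```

View pics/c0.png

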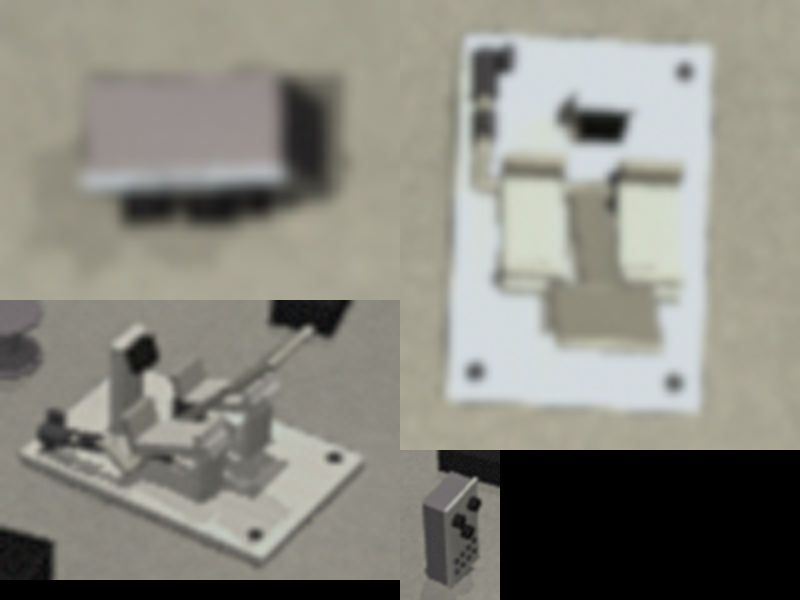

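Run:
```python
from h import *
P=[ray("top",p,10) for p in[(378,212),(427.6,214),(424.8,287.2),(374.4,285)]]  # back-left(+x,+y), back-right, front-right, front-left
for p in P:print(p.round(1))
bl,br,fr,fl=P
x=(bl+br-fr-fl)/2;y=(bl+fl-br-fr)/2;print(np.linalg.norm(x),np.linalg.norm(y),np.degrees(np.arctan2(x[1],x[0])),np.degrees(np.arctan2(-y[0],y[1])))
c=sum(P)/4;ux=x/np.linalg.norm(x);print("origin",c-15*ux)
M=[ray("top",p,115) for p in[(241.25,249.25),(265.4,249.25),(265.6,262.8),(240,262.8)]]
for p in M:print(p.round(1))
print(sum(M)/4); 
# stand top folded from crop front edge of plate
for p in[(555,340),(658,350),(655,290),(553,280)]:
  print(ray("top",(365+(p[0]-400)/5,205+p[1]/5),123).round(1))
```

```text
[ 659.2 -140.8   10. ]
[ 651.7 -268.3   10. ]
[ 464.  -253.8   10. ]
[ 471.3 -126.4   10. ]
188.3605454051896 127.65322432494531 -4.374526416385219 -3.3224929776793775
origin [ 546.60109935 -196.17695017   10.        ]
[558.7 194.6 115. ]
[557.8 137.4 115. ]
[525.8 136.9 115. ]
[526.7 197.4 115. ]
[542.20946516 166.57605821 115.        ]
[ 497.2 -166.7  123. ]
[ 491.9 -213.9  123. ]
[ 519.6 -213.6  123. ]
[ 524.9 -166.7  123. ]
```

play_rows(deltas=[[[0.03, 0.03, 0.02], -0.03, -1], [[0.06, 0.06, 0.04], -0.08, -1], [[0.09, 0.095, 0.05], -0.13, -1], [[0.115, 0.125, 0.05], -0.18, -1], [[0.14, 0.155, 0.05], -0.23, -1], [[0.165, 0.185, 0.05], -0.28, -1], [[0.19, 0.215, 0.05], -0.309, -1], [[0.215, 0.245, 0.05], -0.309, -1], [[0.24, 0.275, 0.05], -0.309, -1], [[0.265, 0.305, 0.05], -0.309, -1], [[0.285, 0.33, 0.05], -0.309, -1], [[0.3, 0.342, 0.05], -0.309, -1], [[0.3, 0.342, 0.05], -0.309, -1], [[0.3, 0.342, 0.05], -0.309, -1]])

```text
time_s: 1.27
eef_pos: [431.2, -191.5, 254.8]
ee_rot: [-180.0, 0.1, -3.8]
contact_force: [0.6, 0.0, 0.9]
gripper_width: 0.043
```

Run:
```python
from h import *
print(r.get_obs()); c=r.camera_info("wrist"); print(c)
cv2.imwrite("pics/w1.png",r.grab_frame("wrist"))
```

```text
{'time_s': 1.2667, 'joints': array([-3.08112308e+01, -5.22095300e+00,  8.31851445e+01, -4.41715769e-02,
        1.02123603e+02,  6.29585868e+01]), 'qd': array([-2.28325153, -0.63820138,  0.1702029 , -0.3736224 ,  0.12205093,
       -0.16266531]), 'tau': array([  0.9451947 , -26.44946516, -30.57035923,   0.17212756,
        -0.08321428,   0.03498992]), 'eef_pos': array([ 431.15978806, -191.54374979,  254.83611552]), 'ee_rot': array([-1.79998565e+02,  9.78342441e-02, -3.77906017e+00]), 'contact_force': array([0.59419261, 0.03754233, 0.91608623]), 'ft_torque': array([ 0.0050965 ,  0.05941466, -0.00204729]), 'gripper_width': 0.04287629692542106}
{'mtx': array([[424.09655799,   0.        , 323.96532023],
       [  0.        , 424.09655799, 245.70119896],
       [  0.        ,   0.        ,   1.        ]]), 'origin': array([ 502.99719241, -196.40028432,  433.18641954]), 'attitude': array([ 1.65384572e+02,  1.18431172e-02, -9.37437291e+01])}
```

View pics/w1.png

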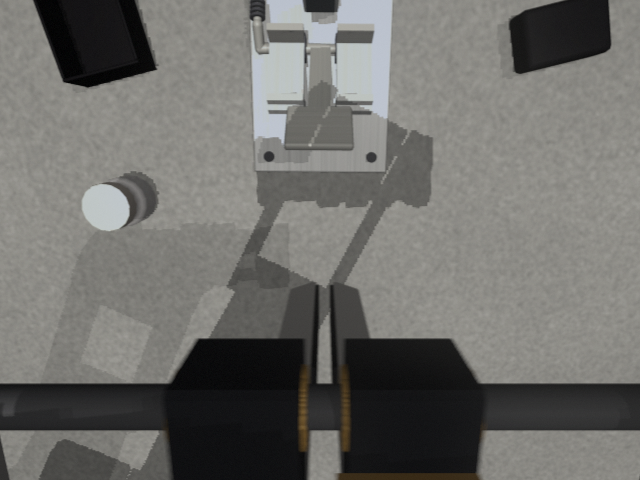

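Run:
```python
from h import *
c=cam("wrist")
for n,p,z in[("edgeL",(285,149),122),("edgeR",(353,149.5),122),("pin",(305,48),24),("pinR",(336,48),24),("baseL",(257,171),10),("baseR",(386,171),10),("heelL",(267,44),58),("heelR",(373,44),58),("lipL",(268,109),60),("lipR",(373,109),60),("plateback",(300,107),85)]:
  print(n,ray("wrist",p,z,c).round(1))
```

```text
edgeL [ 494.8 -168.8  122. ]
edgeR [ 491.2 -217.3  122. ]
pin [ 578.5 -185.4   24. ]
pinR [ 576.7 -213.    24. ]
baseL [ 472.8 -129.    10. ]
baseR [ 464.3 -256.    10. ]
heelL [ 577.3 -155.8   58. ]
heelR [ 571.5 -241.9   58. ]
lipL [ 526.9 -151.8   60. ]
lipR [ 521.  -239.7   60. ]
plateback [ 525.1 -180.    85. ]
```

play_rows(deltas=[[[0.005, 0, -0.03], 0, -1], [[0.015, 0, -0.06], 0, -1], [[0.02, 0, -0.09], 0, -1], [[0.027, 0, -0.115], 0, -1], [[0.034, 0, -0.138], 0, -1], [[0.034, 0, -0.148], 0, -1], [[0.034, 0, -0.148], 0, -1], [[0.034, 0, -0.148], 0, -1]])

```text
time_s: 1.98
eef_pos: [464.4, -193.0, 107.8]
ee_rot: [180.0, 0.0, -4.0]
contact_force: [-0.1, -0.5, 0.0]
gripper_width: 0.007
```

play_rows(deltas=[[[0.002, 0, 0], 0, -1], [[0.004, 0, 0], 0, -1], [[0.006, 0, 0], 0, -1], [[0.008, 0, 0], 0, -1], [[0.01, -0.001, 0], 0, -1], [[0.012, -0.001, 0], 0, -1], [[0.014, -0.001, 0], 0, -1], [[0.014, -0.001, 0], 0, -1], [[0.014, -0.001, 0], 0, -1]])

```text
time_s: 2.73
eef_pos: [479.3, -193.1, 107.4]
ee_rot: [180.0, 0.0, -3.9]
contact_force: [-0.3, 1.0, -0.3]
gripper_width: 0.005
```

play_rows(deltas=[[[0.001, 0, 0], 0, -1], [[0.002, 0, 0], 0, -1], [[0.003, 0, 0], 0, -1], [[0.003, 0, 0], 0, -1], [[0.003, 0, 0], 0, -1]])

```text
time_s: 3.15
eef_pos: [482.2, -193.1, 107.5]
ee_rot: [180.0, 0.0, -3.9]
contact_force: [0.8, 0.3, -1.0]
gripper_width: 0.006
```

play_rows(deltas=[[[0.001, 0, 0], 0, -1], [[0.002, 0, 0], 0, -1], [[0.002, 0, 0], 0, -1], [[0.002, 0, 0], 0, -1]])

```text
time_s: 3.48
eef_pos: [483.8, -193.2, 107.5]
ee_rot: [180.0, 0.1, -3.9]
contact_force: [-1.3, 0.3, 1.1]
gripper_width: 0.003
```

play_rows(deltas=[[[0.001, 0, 0.0005], 0, -1], [[0.002, 0, 0.001], 0, -1], [[0.003, 0, 0.002], 0, -1], [[0.004, 0, 0.003], 0, -1], [[0.004, 0, 0.003], 0, -1], [[0.004, 0, 0.003], 0, -1]])

```text
time_s: 3.98
eef_pos: [485.6, -193.2, 109.1]
ee_rot: [-180.0, 0.4, -3.9]
contact_force: [-6.3, -1.1, -1.0]
gripper_width: 0.006
```

play_rows(deltas=[[[0.002, 0, 0.0016], 0, -1], [[0.004, 0, 0.0032], 0, -1], [[0.006, 0, 0.0048], 0, -1], [[0.008, -0.0005, 0.0064], 0, -1], [[0.01, -0.0005, 0.0078], 0, -1], [[0.012, -0.001, 0.009], 0, -1], [[0.014, -0.001, 0.0102], 0, -1], [[0.016, -0.001, 0.0115], 0, -1], [[0.018, -0.001, 0.0128], 0, -1], [[0.02, -0.0015, 0.014], 0, -1]])

```text
time_s: 4.82
eef_pos: [506.5, -194.8, 123.6]
ee_rot: [180.0, 0.3, -3.9]
contact_force: [-3.9, -0.5, -0.9]
gripper_width: 0.01
```

play_rows(deltas=[[[0.003, 0, 0.0016], 0, -1], [[0.006, 0, 0.0031], 0, -1], [[0.009, -0.0005, 0.0046], 0, -1], [[0.012, -0.001, 0.006], 0, -1], [[0.015, -0.001, 0.0072], 0, -1], [[0.018, -0.001, 0.0084], 0, -1], [[0.021, -0.0015, 0.0095], 0, -1], [[0.024, -0.0015, 0.0105], 0, -1], [[0.027, -0.002, 0.0114], 0, -1], [[0.03, -0.002, 0.0123], 0, -1], [[0.033, -0.002, 0.0131], 0, -1], [[0.036, -0.0025, 0.0138], 0, -1]])

```text
time_s: 5.82
eef_pos: [544.9, -196.8, 138.6]
ee_rot: [-180.0, -0.1, -3.9]
contact_force: [-1.8, 0.3, -0.4]
gripper_width: 0.005
```

play_rows(deltas=[[[0.002, 0, 0.0004], 0, -1], [[0.004, 0, 0.0007], 0, -1], [[0.006, 0, 0.001], 0, -1], [[0.008, 0, 0.0014], 0, -1], [[0.01, -0.0005, 0.0017], 0, -1], [[0.012, -0.0005, 0.002], 0, -1], [[0.014, -0.001, 0.002], 0, -1], [[0.016, -0.001, 0.002], 0, -1], [[0.018, -0.001, 0.002], 0, -1], [[0.02, -0.0015, 0.002], 0, -1], [[0.022, -0.0015, 0.002], 0, -1], [[0.022, -0.0015, 0.002], 0, -1], [[0.022, -0.0015, 0.002], 0, -1]])

```text
time_s: 6.9
eef_pos: [566.2, -198.6, 140.2]
ee_rot: [180.0, 0.0, -3.9]
contact_force: [-0.7, -0.2, -0.1]
gripper_width: 0.005
```

play_rows(deltas=[[[0.003, 0, 0], 0, -1], [[0.006, -0.0005, 0], 0, -1], [[0.009, -0.0005, -0.001], 0, -1], [[0.012, -0.001, -0.002], 0, -1], [[0.015, -0.001, -0.004], 0, -1], [[0.018, -0.001, -0.006], 0, -1], [[0.021, -0.0015, -0.008], 0, -1], [[0.024, -0.0015, -0.01], 0, -1], [[0.026, -0.002, -0.01], 0, -1], [[0.028, -0.002, -0.01], 0, -1], [[0.03, -0.002, -0.01], 0, -1], [[0.03, -0.002, -0.01], 0, -1]])

```text
time_s: 7.9
eef_pos: [596.6, -200.7, 130.4]
ee_rot: [180.0, -0.0, -3.9]
contact_force: [-0.3, 0.5, 0.0]
gripper_width: 0.006
```

Run:
```python
from h import *
print(r.get_obs()["contact_force"])
s=r.grab_frame("side");cv2.imwrite("pics/s2.png",cv2.resize(s[130:270,300:460],None,fx=4,fy=4,interpolation=cv2.INTER_CUBIC))
```

```text
[-0.25121211  0.47648351  0.01931671]
```

View pics/s2.png

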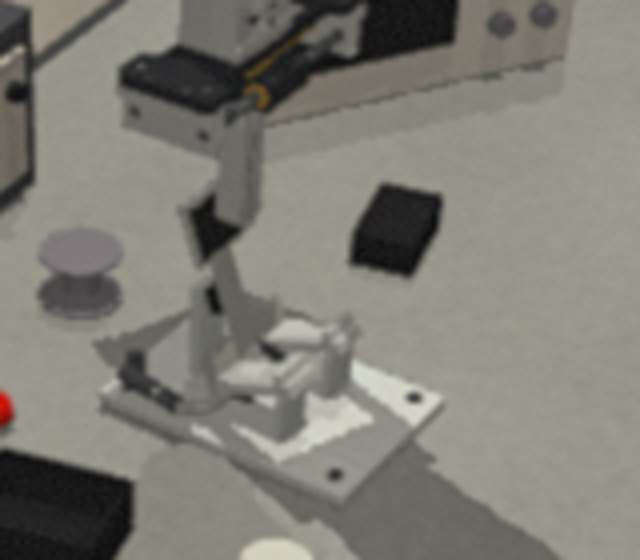

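The picture shows the backrest (around 205,225) up against its bracket with the fingers just in front. Next I creep in to lean on it.

play_rows(deltas=[[[0.001, 0, 0], 0, -1], [[0.002, 0, 0], 0, -1], [[0.003, 0, 0], 0, -1], [[0.004, 0, 0], 0, -1], [[0.005, 0, 0], 0, -1], [[0.006, -0.0005, 0], 0, -1], [[0.007, -0.0005, 0], 0, -1], [[0.007, -0.0005, 0], 0, -1], [[0.007, -0.0005, 0], 0, -1]])

```text
time_s: 8.7
eef_pos: [603.2, -201.1, 130.2]
ee_rot: [180.0, 0.0, -3.9]
contact_force: [1.0, 0.2, -0.6]
gripper_width: 0.004
```

play_rows(deltas=[[[0.001, 0, 0], 0, -1], [[0.002, 0, 0], 0, -1], [[0.002, 0, 0], 0, -1], [[0.002, 0, 0], 0, -1]])

```text
time_s: 9.03
eef_pos: [605.1, -201.2, 130.2]
ee_rot: [180.0, 0.0, -3.9]
contact_force: [0.2, -0.1, 0.4]
gripper_width: 0.007
```

play_rows(deltas=[[[0.001, 0, 0], 0, -1], [[0.002, 0, 0], 0, -1], [[0.002, 0, 0], 0, -1], [[0.002, 0, 0], 0, -1]])

```text
time_s: 9.37
eef_pos: [605.7, -201.2, 130.1]
ee_rot: [180.0, 0.2, -3.9]
contact_force: [-5.5, 0.4, 2.0]
gripper_width: 0.003
```

play_rows(deltas=[[[0.001, 0, 0], 0, -1], [[0.002, 0, 0], 0, -1], [[0.002, 0, 0], 0, -1], [[0.002, 0, 0], 0, -1]])

```text
time_s: 9.7
eef_pos: [605.9, -201.2, 130.0]
ee_rot: [-180.0, 0.5, -3.9]
contact_force: [-9.2, -0.7, 3.2]
gripper_width: -0.001
```

play_rows(deltas=[[[0.001, 0, 0], 0, -1], [[0.001, 0, 0], 0, -1], [[0.001, 0, 0], 0, -1], [[0.001, 0, 0], 0, -1], [[0.001, 0, 0], 0, -1], [[0.001, 0, 0], 0, -1], [[0.001, 0, 0], 0, -1], [[0.001, 0, 0], 0, -1], [[0.001, 0, 0], 0, -1]])

```text
time_s: 10.45
eef_pos: [606.0, -201.2, 130.0]
ee_rot: [-180.0, 0.6, -4.0]
contact_force: [-10.8, -0.2, 3.9]
gripper_width: 0.005
```

play_rows(deltas=[[[-0.005, 0, 0], 0, -1], [[-0.012, 0, 0], 0, -1], [[-0.025, 0, 0.005], 0, -1], [[-0.04, 0.0, 0.02], 0, -1], [[-0.06, 0.01, 0.045], 0, -1], [[-0.08, 0.025, 0.07], 0, -1], [[-0.095, 0.05, 0.09], 0.02, -1], [[-0.11, 0.08, 0.1], 0.052, -1], [[-0.12, 0.115, 0.1], 0.052, 0], [[-0.13, 0.15, 0.1], 0.052, 1], [[-0.14, 0.185, 0.1], 0.052, 1], [[-0.14, 0.22, 0.1], 0.052, 1], [[-0.14, 0.255, 0.1], 0.052, 1], [[-0.14, 0.29, 0.1], 0.052, 1], [[-0.14, 0.325, 0.1], 0.052, 1], [[-0.14, 0.355, 0.1], 0.052, 1], [[-0.14, 0.368, 0.1], 0.052, 1], [[-0.14, 0.368, 0.1], 0.052, 1], [[-0.14, 0.368, 0.1], 0.052, 1]])

```text
time_s: 12.03
eef_pos: [470.2, 167.2, 230.4]
ee_rot: [180.0, -0.1, -0.8]
contact_force: [0.6, -0.3, 0.1]
gripper_width: 0.75
```

Run:
```python
from h import *
o=r.get_obs();print(o["eef_pos"],o["ee_rot"]); c=r.camera_info("wrist"); np.save("cw2.npy",np.r_[c["mtx"].ravel(),c["origin"],c["attitude"]])
cv2.imwrite("pics/w2.png",r.grab_frame("wrist"))
```

```text
[470.23565004 167.23073015 230.37925329] [ 1.79990054e+02 -5.80678695e-02 -8.30978621e-01]
```

View pics/w2.png

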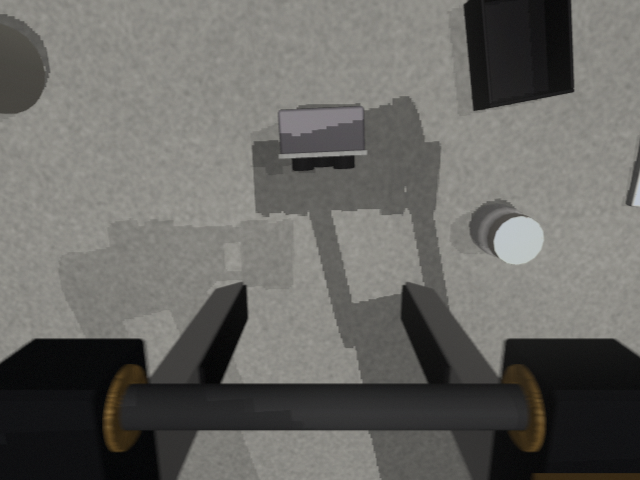

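Run:
```python
from h import *
c=cam("wrist")
P=[ray("wrist",p,115,c) for p in[(278,109),(363,106),(367,153),(279,157.5)]]
for p in P: print(p.round(1))
print((sum(P)/4).round(1),[np.degrees(np.arctan2(-(a-b)[0],(a-b)[1])) for a,b in((P[0],P[1]),(P[3],P[2]))])
```

```text
[559.7 195.4 115. ]
[560.8 139.2 115. ]
[530.4 136.3 115. ]
[528.3 196.  115. ]
[544.8 166.7 115. ] [np.float64(1.0428679512261159), np.float64(1.9822679259733282)]
```

play_rows(deltas=[[[0.025, 0, 0], 0.02, 1], [[0.055, -0.001, 0], 0.04, 1], [[0.074, -0.001, -0.02], 0.04, 1], [[0.074, -0.001, -0.05], 0.04, 1], [[0.074, -0.001, -0.08], 0.04, 1], [[0.074, -0.001, -0.11], 0.04, 1], [[0.074, -0.001, -0.135], 0.04, 1], [[0.074, -0.001, -0.155], 0.04, 1], [[0.074, -0.001, -0.164], 0.04, 1], [[0.074, -0.001, -0.164], 0.04, 1]])

```text
time_s: 12.92
eef_pos: [542.6, 164.0, 63.6]
ee_rot: [179.9, 0.3, 1.2]
contact_force: [-0.1, -0.0, -0.2]
gripper_width: 0.997
```

play_rows(deltas=[[[0, 0, 0], 0, 0.3], [[0, 0, 0], 0, 0.2], [[0, 0, 0], 0, -1], [[0, 0, 0], 0, -1], [[0, 0, 0], 0, -1], [[0, 0, 0], 0, -1], [[0, 0, 0], 0, -1]], force=15)

```text
time_s: 13.5
eef_pos: [544.8, 166.7, 67.4]
ee_rot: [-179.9, -0.1, 1.4]
contact_force: [0.3, 1.4, 2.1]
gripper_width: 0.638
```

play_rows(deltas=[[[0, 0, 0.005], 0, -1], [[0, 0, 0.015], 0, -1], [[0, 0, 0.03], 0, -1], [[0, 0, 0.05], 0, -1], [[0, 0, 0.075], 0, -1], [[0, 0, 0.1], 0, -1], [[0, 0, 0.12], 0, -1], [[0, 0, 0.12], 0, -1], [[0, 0, 0.12], 0, -1]])

```text
time_s: 14.25
eef_pos: [544.6, 165.8, 187.2]
ee_rot: [180.0, -0.1, 1.4]
contact_force: [0.1, 0.3, -3.4]
gripper_width: 0.636
```

play_rows(deltas=[[[-0.003, -0.015, 0.005], -0.01, -1], [[-0.006, -0.04, 0.01], -0.03, -1], [[-0.01, -0.07, 0.01], -0.05, -1], [[-0.01, -0.1, 0.01], -0.07, -1], [[-0.01, -0.13, 0.01], -0.09, -1], [[-0.01, -0.16, 0.01], -0.0925, -1], [[-0.01, -0.19, 0.01], -0.0925, -1], [[-0.008, -0.22, 0.01], -0.0925, -1], [[-0.006, -0.25, 0.01], -0.0925, -1], [[-0.003, -0.28, 0.01], -0.0925, -1], [[0.0, -0.31, 0.01], -0.0925, -1], [[0.005, -0.335, 0.005], -0.0925, -1], [[0.01, -0.352, 0], -0.0925, -1], [[0.013, -0.36, 0], -0.0925, -1], [[0.015, -0.364, 0], -0.0925, -1], [[0.015, -0.364, 0], -0.0925, -1], [[0.015, -0.364, 0], -0.0925, -1]])

```text
time_s: 15.67
eef_pos: [559.2, -196.9, 186.1]
ee_rot: [-179.9, 0.0, -3.9]
contact_force: [-0.1, 1.0, -3.1]
gripper_width: 0.642
```

Run:
```python
from h import *
o=r.get_obs();print(o["eef_pos"],o["ee_rot"],o["contact_force"])
w=r.grab_frame("wrist");s=r.grab_frame("side")
im=np.vstack([cv2.resize(w[:,120:520],(500,600))]);im2=cv2.resize(s[100:280,330:420],(300,600))
cv2.imwrite("pics/m3.png",np.hstack([im,im2]))
```

```text
[ 559.24782913 -196.91344671  186.09494169] [-1.79945872e+02  3.79354696e-02 -3.86197905e+00] [-0.05137607  0.96399776 -3.11724464]
```

View pics/m3.png

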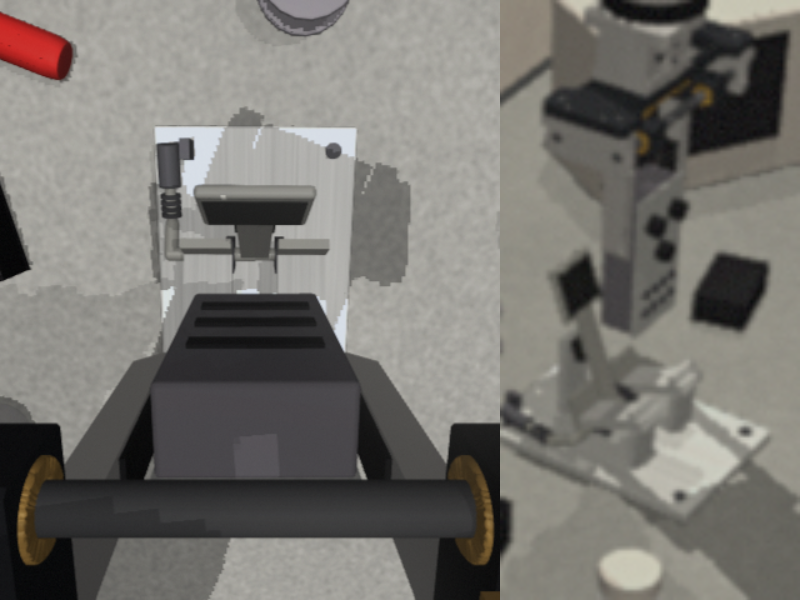

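play_rows(deltas=[[[0, 0, -0.01], 0, -1], [[0, 0, -0.025], 0, -1], [[0, 0, -0.038], 0, -1], [[0, -0.0005, -0.047], 0, -1], [[0, -0.001, -0.054], 0, -1], [[0, -0.001, -0.059], 0, -1], [[0, -0.001, -0.062], 0, -1], [[0, -0.001, -0.062], 0, -1], [[0, -0.001, -0.062], 0, -1]], force=10)

```text
time_s: 16.52
eef_pos: [559.4, -199.3, 124.7]
ee_rot: [180.0, -0.0, -3.9]
contact_force: [0.8, -0.3, -3.2]
gripper_width: 0.641
```

play_rows(deltas=[[[0, 0, -0.001], 0, -1], [[0, 0, -0.002], 0, -1], [[0, 0, -0.003], 0, -1], [[0, 0, -0.004], 0, -1], [[0, 0, -0.004], 0, -1], [[0, 0, -0.004], 0, -1]])

```text
time_s: 17.02
eef_pos: [559.1, -199.1, 120.2]
ee_rot: [180.0, 0.0, -3.9]
contact_force: [1.2, -0.0, -3.9]
gripper_width: 0.638
```

play_rows(deltas=[[[0, 0, -0.001], 0, -1], [[0, 0, -0.002], 0, -1], [[0, 0, -0.002], 0, -1], [[0, 0, -0.002], 0, -1]])

```text
time_s: 17.35
eef_pos: [559.5, -199.2, 119.0]
ee_rot: [180.0, -0.1, -3.9]
contact_force: [-0.9, 0.5, -0.9]
gripper_width: 0.641
```

play_rows(deltas=[[[0, 0, -0.001], 0, -1], [[0, 0, -0.002], 0, -1], [[0, 0, -0.002], 0, -1], [[0, 0, -0.002], 0, -1]])

```text
time_s: 17.68
eef_pos: [560.5, -199.3, 118.5]
ee_rot: [180.0, -0.2, -3.9]
contact_force: [-0.6, 1.6, 4.7]
gripper_width: 0.634
```

play_rows(deltas=[[[0.002, 0, -0.0005], 0, -1], [[0.004, 0, -0.001], 0, -1], [[0.006, -0.0005, -0.0015], 0, -1], [[0.008, -0.0005, -0.002], 0, -1], [[0.01, -0.0005, -0.0025], 0, -1], [[0.012, -0.001, -0.003], 0, -1], [[0.014, -0.001, -0.0035], 0, -1], [[0.016, -0.001, -0.004], 0, -1], [[0.018, -0.001, -0.0045], 0, -1], [[0.018, -0.001, -0.0045], 0, -1]])

```text
time_s: 18.52
eef_pos: [577.9, -200.4, 111.9]
ee_rot: [180.0, -0.1, -3.9]
contact_force: [2.2, 0.2, 4.8]
gripper_width: 0.636
```

play_rows(deltas=[[[0.002, 0, -0.0007], 0, -1], [[0.004, 0, -0.0014], 0, -1], [[0.006, -0.0005, -0.002], 0, -1], [[0.008, -0.0005, -0.0027], 0, -1], [[0.01, -0.0005, -0.0034], 0, -1], [[0.012, -0.001, -0.004], 0, -1], [[0.013, -0.001, -0.0045], 0, -1], [[0.013, -0.001, -0.0045], 0, -1]])

```text
time_s: 19.18
eef_pos: [589.8, -201.0, 106.2]
ee_rot: [-180.0, 0.1, -3.9]
contact_force: [-0.4, -0.5, -0.4]
gripper_width: 0.636
```

Run:
```python
from h import *
o=r.get_obs();print(o["eef_pos"],o["ee_rot"],o["contact_force"])
w=r.grab_frame("wrist");s=r.grab_frame("side")
im=cv2.resize(w[:,120:520],(360,432));im2=cv2.resize(s[130:270,320:430],(440,560),interpolation=cv2.INTER_CUBIC)
o=np.zeros((560,800,3),np.uint8);o[:432,:360]=im;o[:,360:]=im2
cv2.imwrite("pics/m4.png",o)
```

```text
[ 589.83433055 -200.98256891  106.17587984] [-1.79970415e+02  9.79097602e-02 -3.93953973e+00] [-0.3999156  -0.50483014 -0.42598293]
```

View pics/m4.png

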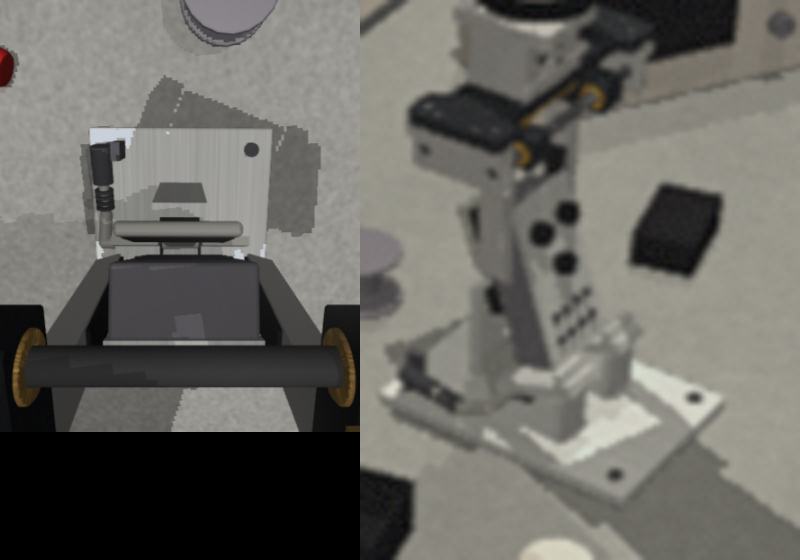

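It is leaning back and nearly on the backrest. I'll continue gently.

play_rows(deltas=[[[0.001, 0, -0.0005], 0, -1], [[0.002, 0, -0.001], 0, -1], [[0.003, 0, -0.0015], 0, -1], [[0.003, 0, -0.0015], 0, -1], [[0.003, 0, -0.0015], 0, -1]])

```text
time_s: 19.7
eef_pos: [593.0, -200.8, 105.1]
ee_rot: [-180.0, 0.1, -3.9]
contact_force: [-1.0, 0.4, -3.8]
gripper_width: 0.639
```

play_rows(deltas=[[[0.001, 0, -0.0005], 0, -1], [[0.002, 0, -0.001], 0, -1], [[0.002, 0, -0.001], 0, -1], [[0.002, 0, -0.001], 0, -1]])

```text
time_s: 20.03
eef_pos: [595.1, -201.1, 104.6]
ee_rot: [-180.0, 0.0, -3.9]
contact_force: [-0.6, 0.0, -2.8]
gripper_width: 0.642
```

play_rows(deltas=[[[0, 0, -0.001], 0, -1], [[0, 0, -0.002], 0, -1], [[0.001, 0, -0.003], 0, -1], [[0.001, 0, -0.003], 0, -1], [[0.001, 0, -0.003], 0, -1]])

```text
time_s: 20.45
eef_pos: [597.2, -201.3, 103.2]
ee_rot: [180.0, -0.2, -3.9]
contact_force: [0.8, -0.1, 2.3]
gripper_width: 0.638
```

play_rows(deltas=[[[0.001, 0, -0.0005], 0, -1], [[0.002, 0, -0.001], 0, -1], [[0.002, 0, -0.001], 0, -1], [[0.002, 0, -0.001], 0, -1]])

```text
time_s: 20.78
eef_pos: [598.3, -201.4, 102.6]
ee_rot: [179.9, -0.1, -3.9]
contact_force: [-1.5, 1.1, 6.9]
gripper_width: 0.637
```

play_rows(deltas=[[[0.001, 0, 0], 0, -1], [[0.002, 0, 0], 0, -1], [[0.003, 0, 0], 0, -1], [[0.003, 0, 0], 0, -1], [[0.003, 0, 0], 0, -1]])

```text
time_s: 21.2
eef_pos: [598.9, -201.4, 102.3]
ee_rot: [179.9, 0.3, -4.0]
contact_force: [-7.5, 0.0, 8.2]
gripper_width: 0.635
```

Run:
```python
from h import *
o=r.get_obs();print(o["eef_pos"],o["ee_rot"],o["contact_force"])
w=r.grab_frame("wrist");s=r.grab_frame("side")
im=cv2.resize(w[130:400,220:420],(400,540));im2=cv2.resize(s[160:250,350:415],(400,554),interpolation=cv2.INTER_CUBIC)
o=np.zeros((560,800,3),np.uint8);o[:540,:400]=im;o[:554,400:]=im2
cv2.imwrite("pics/m5.png",o)
```

```text
[ 598.94461495 -201.44215477  102.28507183] [179.94720816   0.25325886  -3.97066954] [-7.45323058  0.03769514  8.24240968]
```

View pics/m5.png

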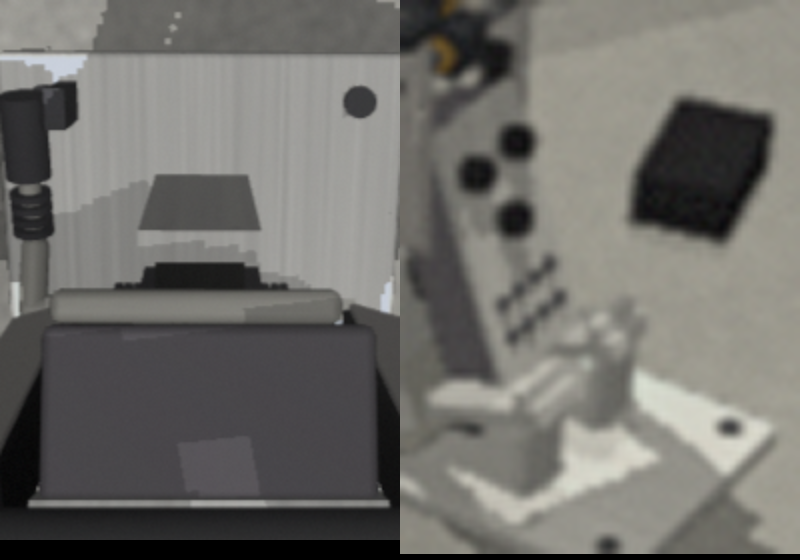

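play_rows(deltas=[[[0, 0, 0], 0, -1], [[0, 0, 0], 0, -1], [[0, 0, 0], 0, -1], [[-0.001, 0, 0], 0, 0.4], [[-0.001, 0, 0], 0, 0.5], [[-0.001, 0, 0], 0, 0.6], [[-0.001, 0, 0], 0, 0.6], [[-0.001, 0, 0], 0, 0.6], [[-0.001, 0, 0], 0, 0.6]], force=3)

```text
time_s: 22.05
eef_pos: [600.2, -201.0, 100.5]
ee_rot: [-180.0, 0.0, -3.9]
contact_force: [0.2, 1.2, -0.5]
gripper_width: 0.799
```

Run:
```python
from h import *
o=r.get_obs();print(o["eef_pos"],o["contact_force"],o["gripper_width"])
w=r.grab_frame("wrist");s=r.grab_frame("side")
im=cv2.resize(w[130:400,220:420],(400,540));im2=cv2.resize(s[160:250,350:415],(400,554),interpolation=cv2.INTER_CUBIC)
o=np.zeros((560,800,3),np.uint8);o[:540,:400]=im;o[:554,400:]=im2
cv2.imwrite("pics/m6.png",o)
```

```text
[ 600.17903149 -201.0389672   100.5148318 ] [ 0.19791437  1.17004834 -0.52549444] 0.7994124965428461
```

View pics/m6.png

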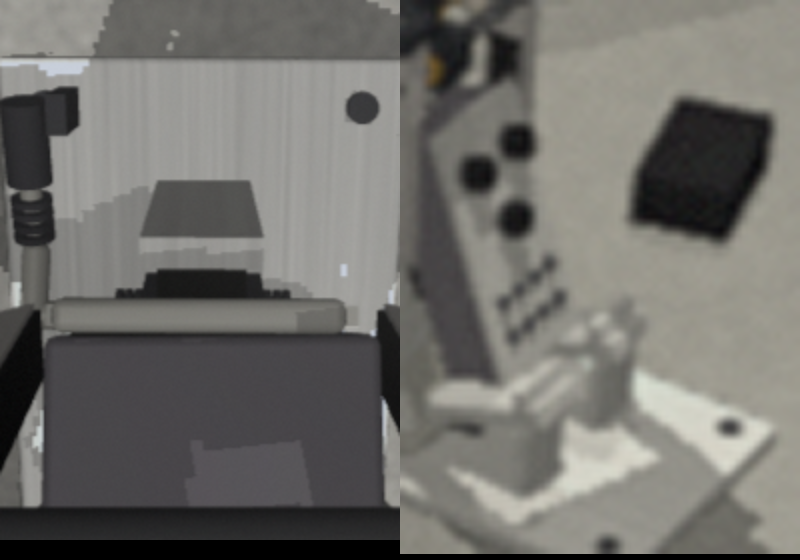

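play_rows(deltas=[[[0, 0, 0], 0, 0.8], [[0, 0, 0], 0, 0.8], [[0, 0, 0.01], 0, 0.8], [[0, 0, 0.025], 0, 0.8], [[0, 0, 0.045], 0, 0.8], [[0, 0, 0.07], 0, 0.8], [[0, 0, 0.1], 0, 0.8], [[0, 0, 0.13], 0, 0.8], [[-0.02, 0, 0.15], 0, 0.8], [[-0.05, 0, 0.16], 0, 0.8], [[-0.08, 0, 0.16], 0, 0.8], [[-0.11, 0, 0.16], 0, 0.8], [[-0.13, 0, 0.16], 0, 0.8], [[-0.13, 0, 0.16], 0, 0.8], [[-0.13, 0, 0.16], 0, 0.8]])

```text
time_s: 23.4
eef_pos: [470.0, -201.3, 262.3]
ee_rot: [179.9, -0.2, -4.0]
contact_force: [-0.7, 0.3, -0.1]
gripper_width: 0.897
```

Run:
```python
from h import *
th=np.radians(-3.85);Rz=R.from_euler('z',th).as_matrix()
S=np.array([565.5,-198.5,44]);a=.35
Rm=Rz@R.from_euler('y',a).as_matrix()
ims=[]
for n,(x,y,w,h) in(("side",(345,165,70,90)),("wrist",None) if 0 else ("wrist",(230,80,180,220))):
    c=cam(n);f=r.grab_frame(n);k=600//h*1.0 if n=="side" else 2
    g=cv2.resize(f[y:y+h,x:x+w],None,fx=k,fy=k,interpolation=cv2.INTER_CUBIC)
    for X in(-16,16):
        q=np.array([(proj(n,S+Rm@np.array([X,yy,zz]),c)-[x,y]+.5)*k for yy,zz in((-30,0),(30,0),(30,115),(-30,115))])
        cv2.polylines(g,[q.round().astype(int)],True,(0,0,255) if X<0 else (0,255,0),1)
    ims.append(g)
o=np.zeros((600,800,3),np.uint8);X=0
for g in ims:o[:g.shape[0],X:X+g.shape[1]]=g[:600];X+=g.shape[1]+5
cv2.imwrite("pics/m7.png",o)
```

```text
(no output)
```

View pics/m7.png

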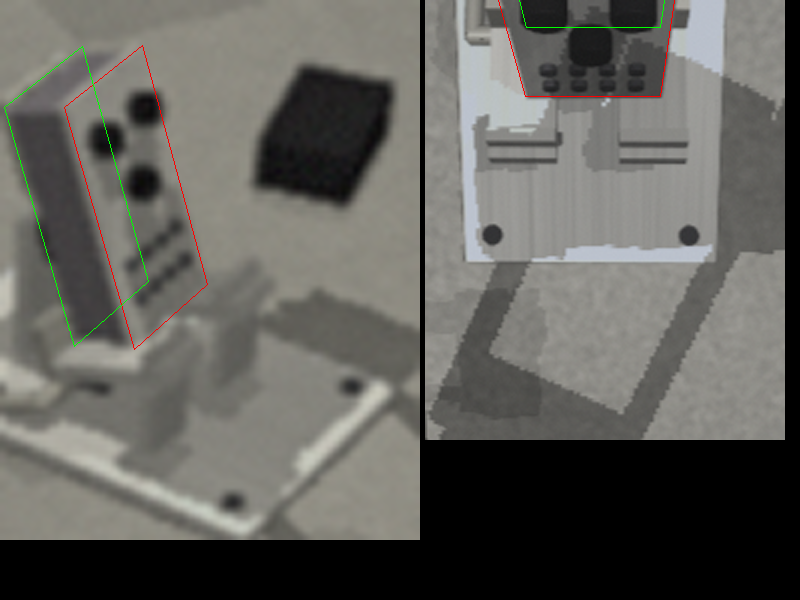

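The seated-pose overlay matches the module's edges in both views. I'm handing in.

```bash
python3 -c "
from station import r
print(r.get_obs()['contact_force']);r.finish_job()"
```

```text
[-0.6044475   0.9154017   0.38912334]
the job is handed in; nothing more can be done
```

I raised the backrest, proved it against its stop, set the module on the cradle and handed the job in at about 23.5 s. `finish_job` reports no verdict, so everything below comes from my own readings.

- **Backrest:** I pushed it over its centre along its arc; the highest wrist force I read was about 6.5 N. It snapped to its raised stop. I then leaned on it at about 11.5 N for 0.75 s, after roughly 10 N in the step before. Forces are read only at the end of each move, so a brief peak between readings would not show.
- **Module:** I gripped it across its 60 mm width and lowered it until its front foot edge met the ledge. I then guided it back and down until it pressed on the backrest and ledge with about 7 to 8 N, and let go. It stayed put when released.
- **Last check:** I drew the expected seated pose, with its 0.35 rad lean, over the final side and wrist pictures. It matched the module's edges to within about 2 mm, with the knobs to the front. This check rests on my own estimate of the seat position, not an independent measurement of it.
- **Clearance:** The gripper was clear of everything, with contact force near zero. I did not touch any of the other objects, but I did not measure their positions again at the end.

None of the checks I made failed. The only disagreement was that the final grip position was about 3 mm further back and down than I had calculated. I put that down to the module sliding a little in the pads.

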